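# Refit the platter on the packing-bench scale and stand the check weight on it

### The job

The platter of the bench scale has been off for washing: pick it up by its raised rim and put it back on the scale, rim at the back (away from the display) and square to the housing, easing it about with light pressure until its centre hole drops over the locating pin and it lies level, fully home on the four pads. Then take the large 500 g check weight out of its case and stand it gently in the middle of the platter. Never push on the scale with more than 3 kg (30 N), because its load cell is delicate, and leave everything else where it is.

Things in the scene. Friction and masses are not known exactly. Their poses are not given: they have to be found in the camera images.
- scale: white bench scale, fixed: housing 180 x 180 mm, top 48 mm above the table, and in front of it (towards -x of its frame) a sloping console with display, 65 mm deep. Origin under the housing's middle, on the table; z up, +x to the scale's back. On it: aluminium X-shaped spider, 170 mm tip to tip, with four black rubber pads, 18 mm across, 55 mm either way from its centre, tops 70 mm above the table
- scale_seat (a point): nominal foot of the spider's brass locating pin (10 mm thick, tip bevelled to 7 mm, rising 9 mm above the pads): over the housing's middle, 70 mm above the table, level with the pad tops; axes as the scale. The spider is clamped through slotted holes: pin and pads stand together up to 7 mm off this in x and up to 7 mm in y, differently each time, and do not move
- platter: loose stainless platter, 0.28 to 0.44 kg, lying flat on the table: deck 160 x 160 mm, 10 mm thick, a 13 mm through hole in its centre; along its +x edge a straight rim 10 mm thick and 160 mm long, its top 36 mm above the deck, to be gripped across its thickness. Origin in the hole's centre, on the underside; z up, +x towards the rim
- platter_hole (a point): centre of the platter's hole, on the underside (same point and axes as platter)
- platter_rim (a point): middle of the rim's top edge, 75 mm from the hole along the platter's +x, 46 mm above its underside; the rim runs along y
- weight_large: the 500 g check weight: steel cylinder 38 mm in diameter, 50 mm tall, with a small knob on top (16 to 20 mm wide), 72 mm in all. Origin at the centre of its underside, z up
- weight_case: blue open weight case, fixed: 120 x 190 mm, walls 16 mm high, inner floor 6 mm above the table. Origin under its middle
- weight_small: bystander, 200 g check weight: brass cylinder 28 mm in diameter, 54 mm tall with its knob, in the same case. Origin under its centre
- can_green: bystander, green food can 74 mm in diameter, 110 mm tall; origin under its centre
- can_red: bystander, red food can 74 mm in diameter, 110 mm tall; origin under its centre
- can_blue: bystander, blue food can 66 mm in diameter, 100 mm tall; origin under its centre
- jar: bystander, amber jar with yellow cap, 72 mm in diameter, 120 mm tall; origin under its centre
- tape_roll: bystander, orange roll core, 96 mm in diameter, 48 mm tall; origin under its centre
- marker: bystander, black marker pen, 16 mm thick, 130 mm long, lying; origin in its middle
There are look-alikes about, which are no part of the job. Leave any pink look-alike of the platter alone. What is shaped like the weight_large but green is not meant.

How it is judged (in metres and radians):
On the way, in this order (a step that is already met when the one before it is completed fails the run):
1. the platter lies fully home on the scale: level, its hole over the pin, rim at the back (horizontal distance between platter_hole and scale_seat below 0.013 m and z of platter_hole in the frame of scale below 0.0725 m and angle between platter's own z axis and vertical below 0.03 rad and x of platter_rim in the frame of scale above 0.05 m), for 0.3 s.
2. the large check weight stands on the platter (horizontal distance between weight_large and platter_hole below 0.04 m and z of weight_large in the frame of platter below 0.0125 m and angle between weight_large's own z axis and vertical below 0.06 rad), for 0.2 s.
At the end, for the whole second after the job is handed in: Platter at rest on the scale, hole over the pin: underside within 2.5 mm of the pad tops, tilt under 0.03 rad, hole within 13 mm of the nominal seat, rim at the back, square to the scale within 0.12 rad; the large weight at rest upright on the deck, within 40 mm of the hole (all of step 1 and all of step 2 and z of platter_hole in the frame of scale above 0.067 m and angle between the x axis of platter and the x axis of scale, either way round below 0.12 rad and z of weight_large in the frame of platter above 0.007 m and linear speed of each of weight_large, platter below 0.02 m/s); the robot touches nothing.
It fails at once if the scale is pushed with more than 30 N, through the platter or by the fingers, or the check weight is banged down on the platter with more than 30 N (contact force between any of platter, the fingers, the arm, weight_large and scale above 30 N or contact force between weight_large and platter above 30 N).
It fails at once if a bystander is moved by more than 30 mm (distance of any of weight_small, can_green, can_red, can_blue, jar, tape_roll, marker from where it was at the start of the episode above 0.03 m).
It also fails if it takes over 72 s, if anything falls off the work surface, if the arm or the gripper's body presses on something with over 40 N, if the wrist force passes 120 N, or if a joint passes its speed limit or range.

### The arm

A 6-joint arm with a two-finger parallel gripper is mounted at the origin on the work surface. World frame = base frame: x ahead of the robot, y to its left, z up, the work surface at z = 0. Lengths are in m, angles in degrees, forces in N, time in s.
With the tool pointing down it reaches from about 0.325 to 0.85 m from the base axis. Payload 15.5 kg.
Tool frame: the origin (TCP) lies at the very end of the fingers, on their centre line; the grasp point (between the pads) lies 19 mm behind it; z points along the fingers, x is the direction in which the jaws open and shut, and the axes are right-handed (so a half turn about z gives the same grasp; the last joint's range is limited). The gripper opens to 91 mm and grips with 3 to 60 N. Pads are 32 mm wide; open, the fingers measure 118 mm over their backs; the gripper's body (76 mm by 178 mm) begins 60 mm behind the grasp point.
Start: joints at [64.143, 28.281, 77.091, -0, 74.628, -5.472], TCP at [0.218, 0.586, 0.214] pointing down, gripper open.
Joint ranges: [-166.48, 166.48], [-47.26, 123.95], [12.59, 153.08], [-70.14, 250.14], [6.76, 159.57], [-176.63, 176.63]. Speed limits (degrees/s): [108.29, 108.29, 147.25, 172.46, 172.46, 172.46].

### API

Orientations are given as [roll, pitch, yaw] about the fixed x, y, z axes, in that order (R = Rz(yaw) Ry(pitch) Rx(roll)).
In Python, from cell import * gives the robot as it stands.
- The arm moves only by the shell command python3 -m jog 'ROWS' [OPENING]. ROWS is JSON, a list of rows, each an object of numbers: "tx", "ty", "tz": the shift along the world's x, y, z scaled (see below); "wx", "wy", "wz": the turn, a rotation vector about the world's x, y, z scaled (see below). A call has 1 to 12 rows; each row is the pose to reach, as a shift and turn from the pose measured when the call began; what a row does not reach only later rows make up. The controller multiplies each number of a shift by 0.25 m and each number of a turn by 45 degrees. A row lasts 1/8 s, in which the tool goes at most 62.5 mm and 10.7 degrees, less where a joint would pass 70% of its speed; a pose out of reach is approached as far as the arm can. A call with a number of a shift or a turn outside -1 to 1 is refused whole. A call with a gripper value outside its range is refused whole. OPENING is the opening, from -1 (shut) to 1 (fully open), set as the call begins (- or left out, the last holds). The fingers move at their own pace and stop on an object; the grip force is fixed at half the most. Time passes only in rows, so rows that repeat a pose let the fingers close. It gives the time, the measured TCP pose, the force and the opening at its end, in the units of the state.
- state(): the state, without advancing time (a new reading comes with each control period).
- capture(name): name is "scene" or "side" or "wrist"; returns a dict with "pixels" (480x640x3 uint8, red, green, blue), "fx", "fy", "cx", "cy" (pixels), "camera_from_world" (4x4, takes a point from world to camera coordinates). Camera axes: x right, y down, z forward; pixel columns grow to the right and rows downward; lengths in m; the calibration is good to about 2 mm. A picture is of the moment at which its call begins. There is no depth.
- sign_off(): hands the job in, once; it reports no verdict.
The state is a dict: "clock": time; "joint_positions": joint angles; "dq": joint speeds; "tau": joint torques, N m; "eef_pos": TCP position; "tcp_rot": TCP orientation; "force": force on the tool from outside, world axes, zero at the start; "wrist_torque": the same for the moment, N m; "width": finger opening in m.
Only numpy, scipy, OpenCV 4.12 (cv2) and the standard library are available. Lean on these libraries where they do the work, as an engineer would, in place of code of your own. Each camera call takes 0.05 s, during which the arm holds its last target.

## Working session

There is one attempt and no reset: what is moved stays moved. The work goes in short steps, Python scripts to look and compute and a shell command to move; the robot and the scene stay as the last step left them, time stands still between calls to the robot, and variables do not carry over. Pictures are saved under pics/ and viewed, and the job is handed in when it is done.

```bash
ls; mkdir -p pics; cat > h.py <<'E'
from cell import *
import numpy as np, cv2
def snap(c,name,crop=None,scale=1):
    d=capture(c); p=d["pixels"]
    np.savez(f"pics/{name}.npz",**{k:d[k] for k in d})
    im=p[:,:,::-1].copy()
    if crop: x0,y0,x1,y1=crop; im=im[y0:y1,x0:x1]
    if scale!=1: im=cv2.resize(im,None,fx=scale,fy=scale,interpolation=cv2.INTER_CUBIC)
    cv2.imwrite(f"pics/{name}.png",im); return d
def load(name): return dict(np.load(f"pics/{name}.npz"))
def ray(d,u,v,z):
    T=np.array(d["camera_from_world"]); R=T[:3,:3]; o=-R.T@T[:3,3]
    r=R.T@np.array([(u-d["cx"])/d["fx"],(v-d["cy"])/d["fy"],1.]); return o+r*(z-o[2])/r[2]
def proj(d,P):
    T=np.array(d["camera_from_world"]); P=np.atleast_2d(P); c=P@T[:3,:3].T+T[:3,3]
    return np.c_[d["fx"]*c[:,0]/c[:,2]+d["cx"],d["fy"]*c[:,1]/c[:,2]+d["cy"]]
E
python3 -c "
from h import *
np.set_printoptions(precision=3,suppress=True)
for c in ['scene','side','wrist']:
    d=snap(c,c+'0'); T=np.array(d['camera_from_world']);print(c,d['fx'],d['cx'],-T[:3,:3].T@T[:3,3],T[2,:3])
print(state())"
```

```text
pics
scene 502.1513410858114 320.4271543976204 [0.977 0.502 1.248] [-0.369 -0.369 -0.853]
side 586.4719776041417 309.32366498087373 [ 0.084 -1.213  0.828] [ 0.26   0.824 -0.503]
wrist 411.12338184463033 316.239878086221 [0.15  0.61  0.386] [ 0.235 -0.089 -0.968]
{'clock': 0.15, 'joint_positions': array([64.141, 28.308, 77.118, -0.001, 74.628, -5.471]), 'dq': array([ 0.06 , -0.105, -0.105,  0.026,  0.033, -0.091]), 'tau': array([  0.002, -87.92 , -38.205,   0.071,   0.05 ,  -0.   ]), 'eef_pos': array([0.218, 0.586, 0.213]), 'tcp_rot': array([-179.996,    0.054,   69.612]), 'force': array([ 0.001,  0.015, -1.228]), 'wrist_torque': array([0.01 , 0.037, 0.052]), 'width': 0.09139555105240184}
```

View pics/scene0.png

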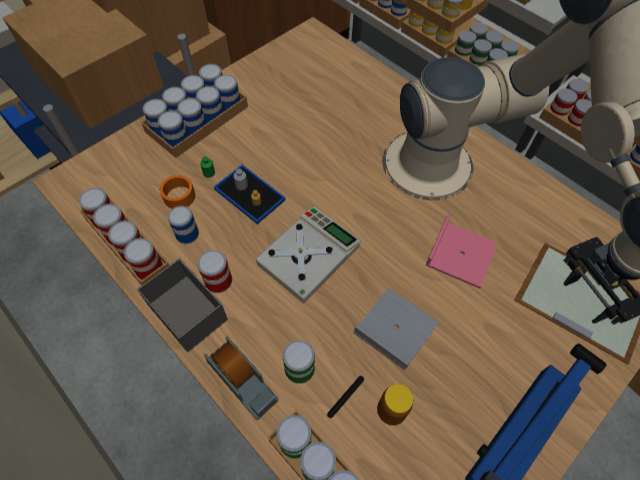

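View pics/side0.png

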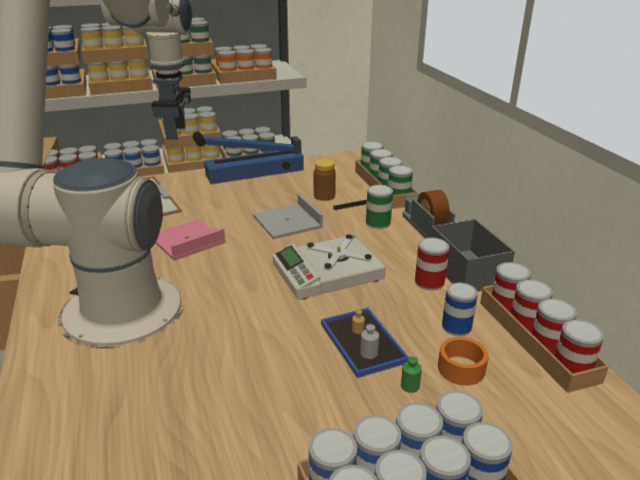

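View pics/wrist0.png

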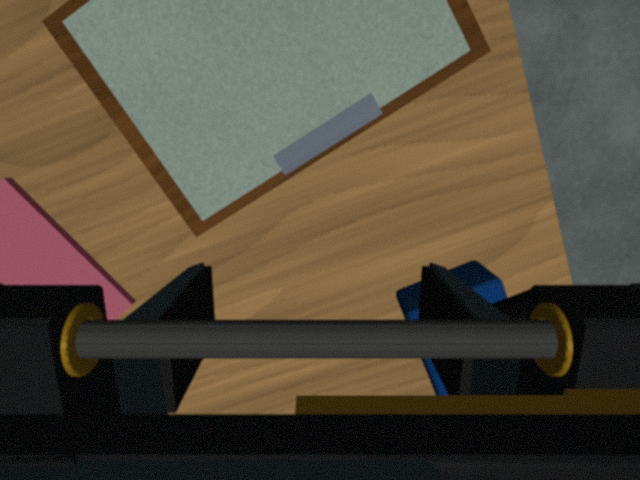

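The steel-grey platter is at scene (396,327) and side (288,220). The pink one, at scene (462,252), is the look-alike. The steel weight in the case is at scene (240,180); the green one, at (207,166), is not meant. I'll confirm with enlarged crops.

```bash
python3 -c "
from h import *
def crop(n,b,s,o):
    p=load(n)['pixels'][:,:,::-1]; x0,y0,x1,y1=b
    return cv2.resize(p[y0:y1,x0:x1],(400,300),interpolation=cv2.INTER_CUBIC)
A=crop('scene0',(340,275,460,365),1,0);B=crop('side0',(240,180,340,255),1,0);C=crop('scene0',(248,195,368,305),0,0);C=cv2.resize(load('scene0')['pixels'][:,:,::-1][205:302,245:374],(400,300),interpolation=2);D=crop('scene0',(190,135,290,210),0,0)
cv2.imwrite('pics/crops0.png',np.vstack([np.hstack([A,B]),np.hstack([C,D])]))
"
```

```text
(no output)
```

View pics/crops0.png

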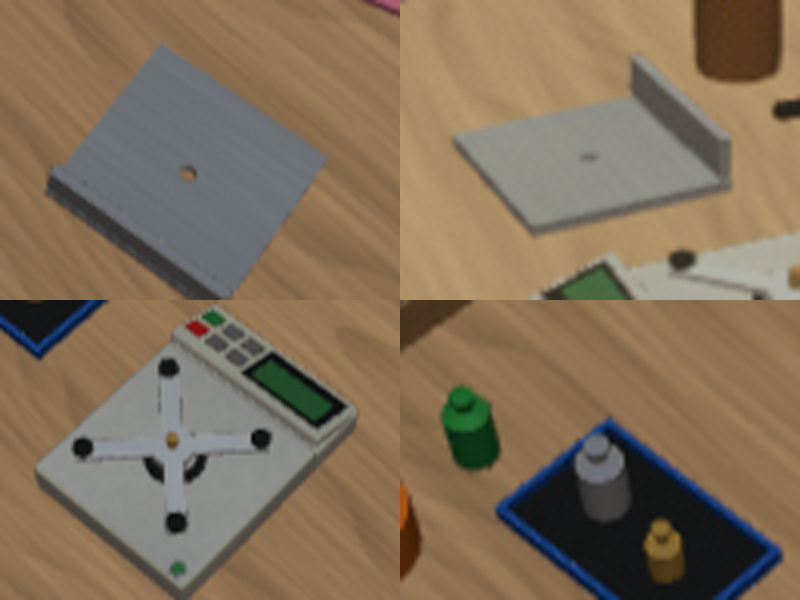

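```bash
python3 -c "
from h import *
np.set_printoptions(precision=4,suppress=True)
s=load('scene0');q=load('side0')
def P(n,d,l,z):
    for u,v in l: print(n,ray(d,u,v,z))
P('hole',s,[(396.4,326.9)],.01)
P('deck corners',s,[(389.5,289.1),(438.1,322.4)],.01)
P('rim top',s,[(355.6,325.4),(408.4,363.5)],.046)
P('hole side',q,[(240+(588-400)/4,180+157/4)],.01)
P('deck side',q,[(253.25,214.25),(273.75,238)],.01)
P('rim side',q,[(298,193.75),(322,215)],.046)
pads=[ray(s,u,v,.07) for u,v in [(299.2,226.7),(271.8,252.5),(329.2,249.6),(301.8,276.8)]]
print(np.array(pads),np.mean(pads,0))
P('pin',s,[(300.5,249.9)],.079)
P('wt',s,[(239.5,169.5)],.078)
P('housing',s,[(245+.3225*37,205+.3233*170),(245+.3225*182,205+.3233*288),(245+.3225*312,205+.3233*146)],.048)
"
python3 -c "
from h import *
p=load('side0')['pixels'][:,:,::-1]
A=cv2.resize(p[230:305,265:395],(780,450),interpolation=2);cv2.imwrite('pics/side_scale.png',A)
B=cv2.resize(p[300:390,315:435],(800,600),interpolation=2);cv2.imwrite('pics/side_wt.png',B)"
```

```text
hole [0.49   0.3025 0.01  ]
deck corners [0.4223 0.2172 0.01  ]
deck corners [0.4012 0.3698 0.01  ]
rim top [0.5762 0.2343 0.046 ]
rim top [0.5535 0.3913 0.046 ]
hole side [0.4908 0.2951 0.01  ]
deck side [0.4019 0.359  0.01  ]
deck side [0.424  0.1968 0.01  ]
rim side [0.5522 0.3827 0.046 ]
rim side [0.5768 0.2223 0.046 ]
[[ 0.4894 -0.0706  0.07  ]
 [ 0.5988 -0.0606  0.07  ]
 [ 0.4801  0.0393  0.07  ]
 [ 0.5897  0.0487  0.07  ]] [ 0.5395 -0.0108  0.07  ]
pin [ 0.5405 -0.0095  0.079 ]
wt [ 0.4853 -0.3365  0.078 ]
housing [ 0.6363 -0.0812  0.048 ]
housing [0.621  0.0892 0.048 ]
housing [0.4438 0.0676 0.048 ]
```

View pics/side_scale.png

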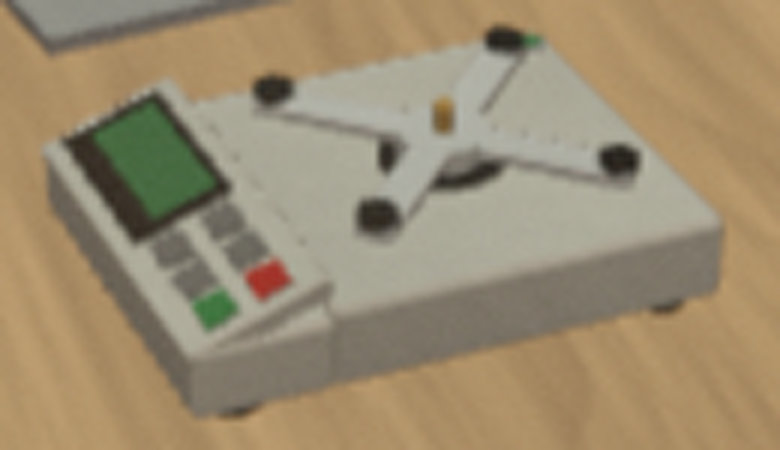

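View pics/side_wt.png

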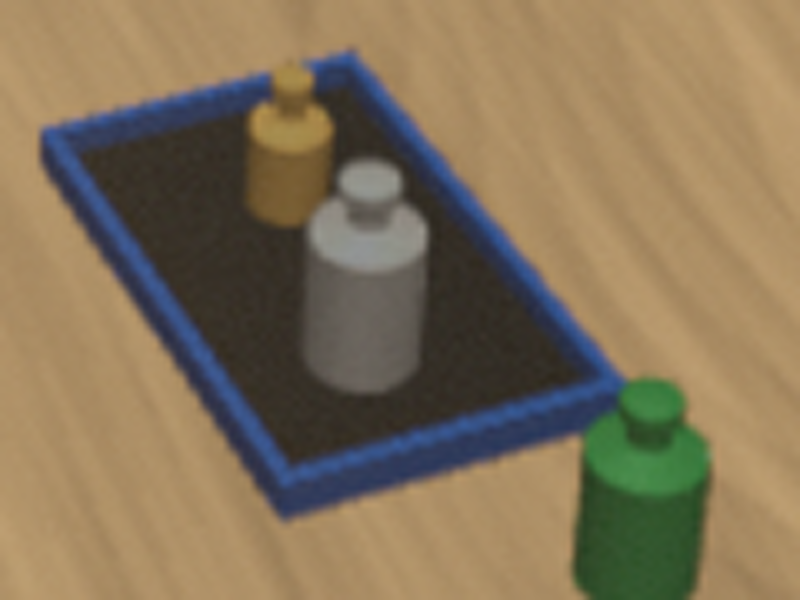

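```bash
python3 -c "
from h import *
np.set_printoptions(precision=4,suppress=True)
s=load('scene0');q=load('side0')
def P(n,d,l,z):
    for u,v in l: print(n,ray(d,u,v,z))
k=lambda x,y:(265+x/6,230+y/6)
pads=np.array([ray(q,*k(*c),.07) for c in [(272,88),(503,40),(378,215),(618,160)]]);print(pads,pads.mean(0))
P('pin side',q,[k(443,101)],.079)
w=lambda x,y:(315+x*.15,300+y*.15)
P('wt knob side',q,[w(370,178)],.075); P('wt base front',q,[w(363,370)],.006)
P('small knob side',q,[w(292,76)],.06)
P('small scene',s,[(190+264/4,135+226/4)],.06)
P('knob scene',s,[(190+197/4,135+147/4)],.075)
P('jar',s,[(398,394)],.12); P('jar',q,[(324,164)],.12)
P('gcan',s,[(299,354)],.11);P('gcan',q,[(379,190)],.11)
P('marker',s,[(362,378),(331,414)],.01)
P('rcan',s,[(213,262)],.11);P('bcan',s,[(181,215)],.1)
T=np.array(s['camera_from_world'])
"
```

```text
[[ 0.4796  0.0302  0.07  ]
 [ 0.5887  0.0384  0.07  ]
 [ 0.4891 -0.0803  0.07  ]
 [ 0.5975 -0.0711  0.07  ]] [ 0.5387 -0.0207  0.07  ]
pin side [ 0.5399 -0.0175  0.079 ]
wt knob side [ 0.492  -0.3367  0.075 ]
wt base front [ 0.4894 -0.3456  0.006 ]
small knob side [ 0.4967 -0.2619  0.06  ]
small scene [ 0.4945 -0.2523  0.06  ]
knob scene [ 0.4899 -0.3325  0.075 ]
jar [0.6482 0.4273 0.12  ]
jar [0.6487 0.4157 0.12  ]
gcan [0.7434 0.2068 0.11  ]
gcan [0.744  0.2026 0.11  ]
marker [0.6514 0.3327 0.01  ]
marker [0.7667 0.341  0.01  ]
rcan [ 0.7395 -0.124   0.11  ]
bcan [ 0.7114 -0.3064  0.1   ]
```

```bash
python3 -m jog '[{"tx":0.1,"ty":-0.1,"wz":-0.12},{"tx":0.24,"ty":-0.24,"wz":-0.3},{"tx":0.4,"ty":-0.4,"wz":-0.5},{"tx":0.56,"ty":-0.56,"wz":-0.7},{"tx":0.72,"ty":-0.72,"wz":-0.85},{"tx":0.84,"ty":-0.84,"wz":-0.97},{"tx":0.92,"ty":-0.92,"wz":-1.0},{"tx":0.92,"ty":-0.92,"wz":-1.0}]'; python3 -m jog '[{"tx":0.1,"ty":-0.1,"wz":-0.15},{"tx":0.24,"ty":-0.22,"wz":-0.3},{"tx":0.37,"ty":-0.34,"wz":-0.37},{"tx":0.37,"ty":-0.34,"wz":-0.37},{"tx":0.37,"ty":-0.34,"wz":-0.37}]'
python3 -c "
from h import *
snap('wrist','w1'); print(state()['eef_pos'],state()['tcp_rot'])"
```

```text
[0.21759195 0.58565531 0.21355351] [-1.79997205e+02  4.31625113e-02  6.96172780e+01]invalid input at $[0]: expected keys tx, ty, tz, wx, wy, wz
invalid input at $[0]: expected keys tx, ty, tz, wx, wy, wz
```

View pics/w1.png

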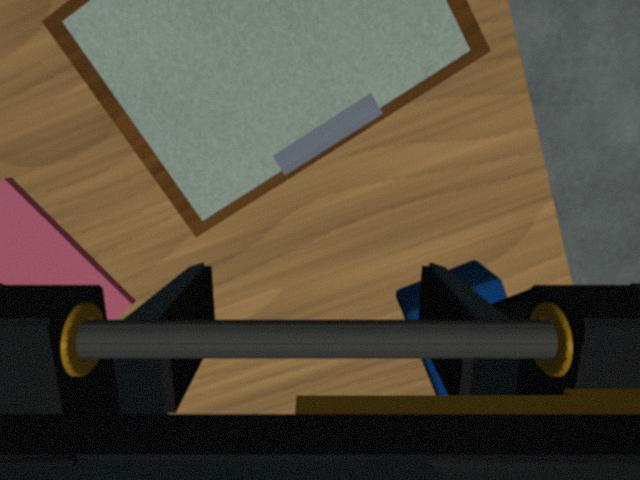

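All six keys are required in each row, and nothing moved (same view as before). I'll resend.

```bash
python3 -m jog '[{"tx":0.1,"ty":-0.1,"tz":0,"wx":0,"wy":0,"wz":-0.12},{"tx":0.24,"ty":-0.24,"tz":0,"wx":0,"wy":0,"wz":-0.3},{"tx":0.4,"ty":-0.4,"tz":0,"wx":0,"wy":0,"wz":-0.5},{"tx":0.56,"ty":-0.56,"tz":0,"wx":0,"wy":0,"wz":-0.7},{"tx":0.72,"ty":-0.72,"tz":0,"wx":0,"wy":0,"wz":-0.85},{"tx":0.84,"ty":-0.84,"tz":0,"wx":0,"wy":0,"wz":-0.97},{"tx":0.92,"ty":-0.92,"tz":0,"wx":0,"wy":0,"wz":-1.0},{"tx":0.92,"ty":-0.92,"tz":0,"wx":0,"wy":0,"wz":-1.0}]' && python3 -m jog '[{"tx":0.1,"ty":-0.1,"tz":0,"wx":0,"wy":0,"wz":-0.15},{"tx":0.24,"ty":-0.22,"tz":0,"wx":0,"wy":0,"wz":-0.3},{"tx":0.37,"ty":-0.34,"tz":0,"wx":0,"wy":0,"wz":-0.37},{"tx":0.37,"ty":-0.34,"tz":0,"wx":0,"wy":0,"wz":-0.37},{"tx":0.37,"ty":-0.34,"tz":0,"wx":0,"wy":0,"wz":-0.37}]'
python3 -c "
from h import *
snap('wrist','w1'); print(state()['eef_pos'],state()['tcp_rot'])"
```

```text
clock: 1.2
eef_pos: [0.4488, 0.3544, 0.2134]
tcp_rot: [180.0, 0.0, 24.5]
force: [0.3, 0.7, 0.4]
width: 0.091
clock: 1.82
eef_pos: [0.5405, 0.27, 0.2132]
tcp_rot: [-180.0, 0.1, 7.9]
force: [-0.3, 1.1, 0.1]
width: 0.091
[0.54035277 0.27023862 0.21332255] [-1.79998217e+02  8.10982578e-02  7.89844805e+00]
```

View pics/w1.png

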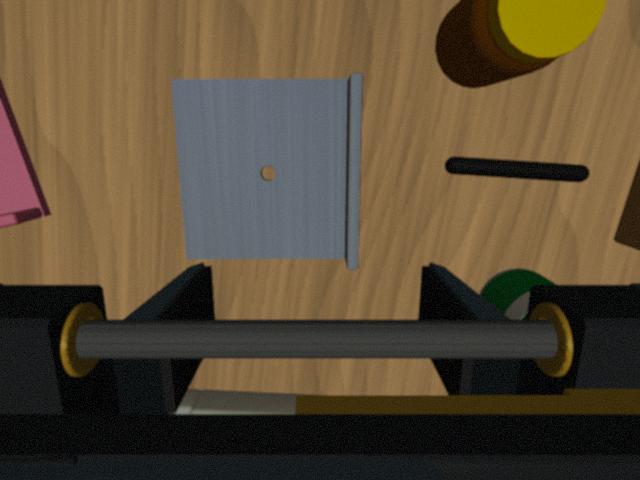

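The wrist view shows the whole platter: hole at (267.5,172.5), rim top from (356,74) to (352,268).

```bash
python3 -c "
from h import *
np.set_printoptions(precision=4,suppress=True)
d=load('w1');s=load('scene0')
p=d['pixels'][55:285,160:380,::-1]; cv2.imwrite('pics/w1c.png',cv2.resize(p,None,fx=2.6,fy=2.6,interpolation=2))
print('hole',ray(d,267.5,172.5,.01))
for u,v in [(173,80),(187,259)]: print('deck',ray(d,u,v,.01))
for u,v in [(356,74),(352.5,268)]: print('rim',ray(d,u,v,.046))
print('jar',ray(d,551,12,.12))
"
```

```text
hole [0.4896 0.3022 0.01  ]
deck [0.401 0.369 0.01 ]
deck [0.4223 0.2105 0.01  ]
rim [0.5529 0.3899 0.046 ]
rim [0.5752 0.2345 0.046 ]
jar [0.6548 0.4277 0.12  ]
```

View pics/w1c.png

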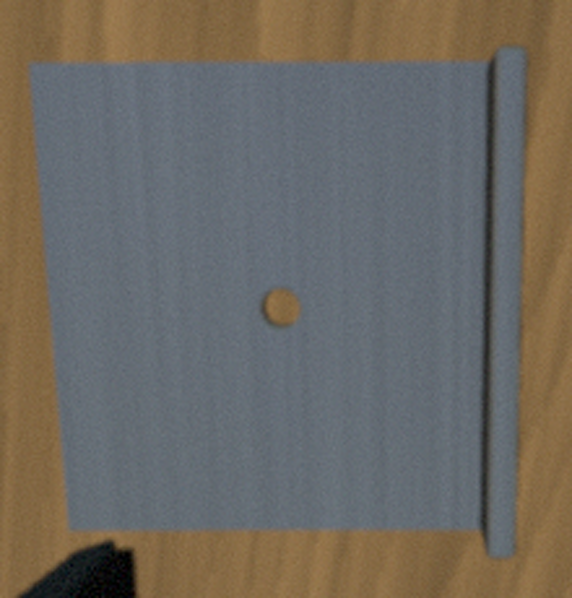

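```bash
python3 -m jog '[{"tx":0.05,"ty":0.08,"tz":-0.1,"wx":0,"wy":0,"wz":0},{"tx":0.095,"ty":0.168,"tz":-0.25,"wx":0,"wy":0,"wz":0},{"tx":0.095,"ty":0.168,"tz":-0.43,"wx":0,"wy":0,"wz":0},{"tx":0.095,"ty":0.168,"tz":-0.58,"wx":0,"wy":0,"wz":0},{"tx":0.095,"ty":0.168,"tz":-0.68,"wx":0,"wy":0,"wz":0},{"tx":0.095,"ty":0.168,"tz":-0.75,"wx":0,"wy":0,"wz":0},{"tx":0.095,"ty":0.168,"tz":-0.79,"wx":0,"wy":0,"wz":0},{"tx":0.095,"ty":0.168,"tz":-0.79,"wx":0,"wy":0,"wz":0}]' && python3 -m jog '[{"tx":0,"ty":0,"tz":0,"wx":0,"wy":0,"wz":0},{"tx":0,"ty":0,"tz":0,"wx":0,"wy":0,"wz":0},{"tx":0,"ty":0,"tz":0,"wx":0,"wy":0,"wz":0},{"tx":0,"ty":0,"tz":0,"wx":0,"wy":0,"wz":0},{"tx":0,"ty":0,"tz":0,"wx":0,"wy":0,"wz":0},{"tx":0,"ty":0,"tz":0,"wx":0,"wy":0,"wz":0}]' -1
```

```text
clock: 2.88
eef_pos: [0.5639, 0.3125, 0.0158]
tcp_rot: [180.0, 0.1, 7.9]
force: [0.6, -0.4, -0.1]
width: 0.0915
clock: 3.62
eef_pos: [0.5639, 0.3125, 0.0158]
tcp_rot: [180.0, 0.1, 7.9]
force: [0.8, 0.3, -0.2]
width: 0.0344
```

```bash
python3 -m jog '[{"tx":0,"ty":0,"tz":0,"wx":0,"wy":0,"wz":0},{"tx":0,"ty":0,"tz":0,"wx":0,"wy":0,"wz":0},{"tx":0,"ty":0,"tz":0,"wx":0,"wy":0,"wz":0},{"tx":0,"ty":0,"tz":0,"wx":0,"wy":0,"wz":0},{"tx":0,"ty":0,"tz":0,"wx":0,"wy":0,"wz":0}]' -1; python3 -m jog '[{"tx":0,"ty":0,"tz":0.05,"wx":0,"wy":0,"wz":0},{"tx":0,"ty":0,"tz":0.15,"wx":0,"wy":0,"wz":0},{"tx":0,"ty":0,"tz":0.3,"wx":0,"wy":0,"wz":0},{"tx":0,"ty":0,"tz":0.45,"wx":0,"wy":0,"wz":0},{"tx":0,"ty":0,"tz":0.56,"wx":0,"wy":0,"wz":0},{"tx":0,"ty":0,"tz":0.6,"wx":0,"wy":0,"wz":0},{"tx":0,"ty":0,"tz":0.6,"wx":0,"wy":0,"wz":0},{"tx":0,"ty":0,"tz":0.6,"wx":0,"wy":0,"wz":0}]'
python3 -c "
from h import *
snap('wrist','w2');snap('side','s2',(180,60,500,300),2.5);print(state())"
```

```text
clock: 4.25
eef_pos: [0.564, 0.3125, 0.0158]
tcp_rot: [180.0, 0.1, 7.9]
force: [1.3, 0.1, -0.3]
width: 0.01
clock: 5.25
eef_pos: [0.5633, 0.3122, 0.1645]
tcp_rot: [180.0, 0.2, 7.9]
force: [-0.4, -0.3, -2.8]
width: 0.0096
{'clock': 5.35, 'joint_positions': array([2.36709806e+01, 3.26077945e+01, 7.73660279e+01, 2.51857261e-02,
       7.02235348e+01, 1.57423377e+01]), 'dq': array([ 0.03177861, -0.14118428, -0.19960783, -0.03086842,  0.05845191,
        0.02192276]), 'tau': array([ 1.57361693e-02, -9.48779154e+01, -3.70211470e+01,  1.27756158e-01,
        2.04619104e-01, -3.85589210e-04]), 'eef_pos': array([0.56344616, 0.31222958, 0.1645563 ]), 'tcp_rot': array([179.96923705,   0.19637846,   7.92002774]), 'force': array([-0.19302323, -0.02356271, -2.85569458]), 'wrist_torque': array([-0.07453981, -0.10975833,  0.02651059]), 'width': 0.009553373536583656}
```

View pics/w2.png

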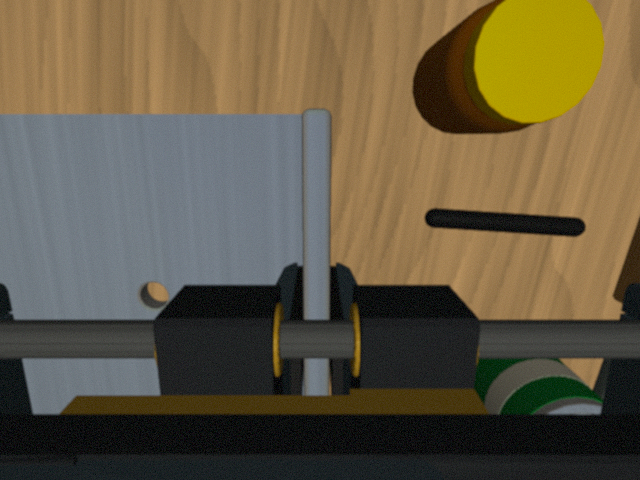

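View pics/s2.png

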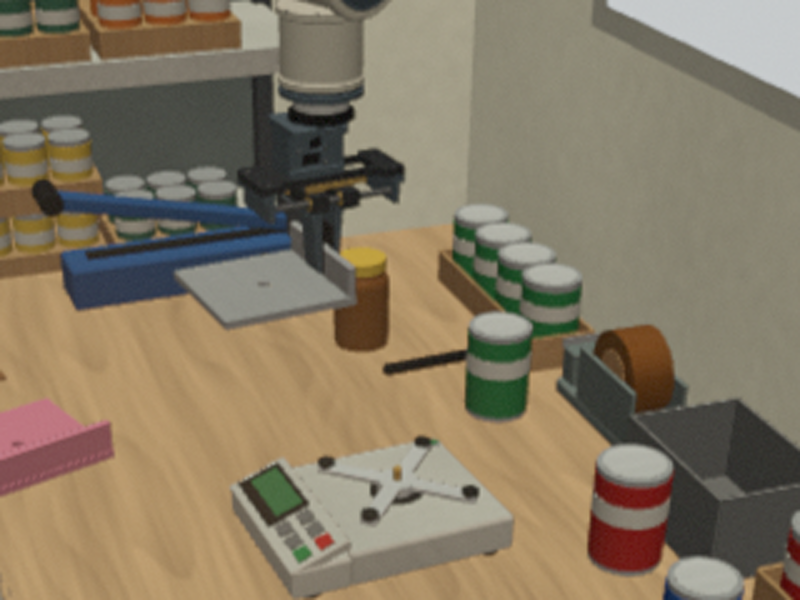

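The platter is held level, with the hole at wrist (154,293). Next I'll carry it past the scale so the wrist camera can measure the pin.

```bash
python3 -m jog '[{"tx":0,"ty":-0.03,"tz":0.05,"wx":0,"wy":0,"wz":-0.02},{"tx":0.02,"ty":-0.1,"tz":0.1,"wx":0,"wy":0,"wz":-0.05},{"tx":0.04,"ty":-0.21,"tz":0.14,"wx":0,"wy":0,"wz":-0.064},{"tx":0.06,"ty":-0.34,"tz":0.14,"wx":0,"wy":0,"wz":-0.064},{"tx":0.08,"ty":-0.48,"tz":0.14,"wx":0,"wy":0,"wz":-0.064},{"tx":0.1,"ty":-0.62,"tz":0.14,"wx":0,"wy":0,"wz":-0.064},{"tx":0.12,"ty":-0.76,"tz":0.14,"wx":0,"wy":0,"wz":-0.064},{"tx":0.14,"ty":-0.88,"tz":0.14,"wx":0,"wy":0,"wz":-0.064},{"tx":0.15,"ty":-0.96,"tz":0.14,"wx":0,"wy":0,"wz":-0.064},{"tx":0.15,"ty":-1.0,"tz":0.14,"wx":0,"wy":0,"wz":-0.064}]' && python3 -m jog '[{"tx":0,"ty":-0.08,"tz":0,"wx":0,"wy":0,"wz":0},{"tx":0,"ty":-0.2,"tz":0,"wx":0,"wy":0,"wz":0},{"tx":0,"ty":-0.34,"tz":0,"wx":0,"wy":0,"wz":0},{"tx":0,"ty":-0.48,"tz":0,"wx":0,"wy":0,"wz":0},{"tx":0,"ty":-0.62,"tz":0,"wx":0,"wy":0,"wz":0},{"tx":0,"ty":-0.74,"tz":0,"wx":0,"wy":0,"wz":0},{"tx":0,"ty":-0.82,"tz":0,"wx":0,"wy":0,"wz":0},{"tx":0,"ty":-0.85,"tz":0,"wx":0,"wy":0,"wz":0},{"tx":0,"ty":-0.85,"tz":0,"wx":0,"wy":0,"wz":0},{"tx":0,"ty":-0.85,"tz":0,"wx":0,"wy":0,"wz":0}]'
python3 -c "
from h import *
snap('wrist','w3');print(state()['eef_pos'],state()['tcp_rot'])"
```

```text
clock: 6.6
eef_pos: [0.6011, 0.0609, 0.2]
tcp_rot: [180.0, 0.2, 5.0]
force: [-0.8, 0.2, -2.2]
width: 0.0101
clock: 7.85
eef_pos: [0.6011, -0.1506, 0.2]
tcp_rot: [180.0, 0.2, 5.0]
force: [-0.1, -0.9, -3.3]
width: 0.0098
[ 0.60113926 -0.15066394  0.2000369 ] [1.79981050e+02 1.71251512e-01 5.00696700e+00]
```

View pics/w3.png

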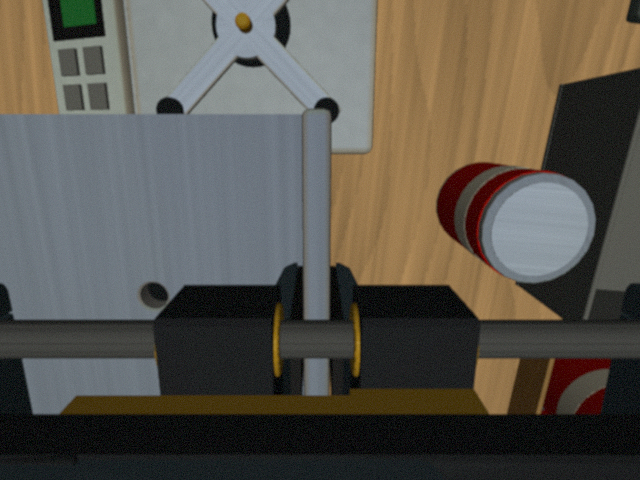

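```bash
python3 -c "
from h import *
np.set_printoptions(precision=4,suppress=True)
d=load('w3')
p=d['pixels'][:,:,::-1]
cv2.imwrite('pics/w3c.png',np.hstack([cv2.resize(p[0:130,140:340],(480,312),interpolation=2),cv2.resize(p[265:317,120:200],(480,312),interpolation=2)])[:, :800])
for c in [(242,20),(243.5,19)]: print('pin',ray(d,*c,.079))
for c in [(170,107),(327,110)]: print('pad',ray(d,*c,.07))
# expected hole top / bottom
a=np.radians(5.0); e=np.array([.60114,-.15066])-.0748*np.array([np.cos(a),np.sin(a)])
for z in (.1840,.1940): print(proj(d,[[*e,z]]), ray(d,154.5,294,z)); 
print(e)
"
```

```text
pin [ 0.5388 -0.0124  0.079 ]
pin [ 0.5398 -0.0117  0.079 ]
pad [ 0.4892 -0.0698  0.07  ]
pad [ 0.5989 -0.0622  0.07  ]
[[166.0969 285.9408]] [ 0.5209 -0.1619  0.184 ]
[[158.3983 293.5586]] [ 0.5248 -0.1576  0.194 ]
[ 0.5266 -0.1572]
```

View pics/w3c.png

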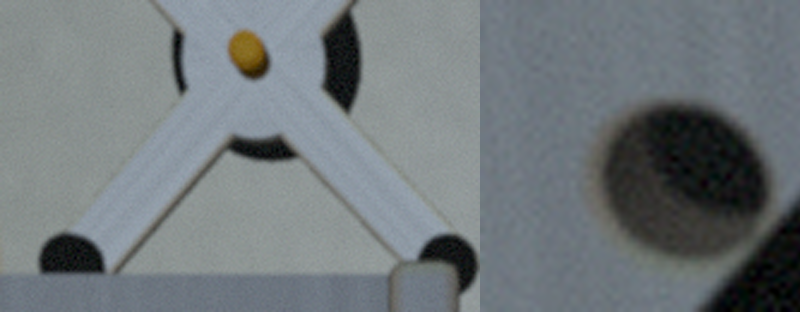

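```bash
python3 -m jog '[{"tx":0.02,"ty":0.06,"tz":0,"wx":0,"wy":0,"wz":0},{"tx":0.03,"ty":0.18,"tz":0,"wx":0,"wy":0,"wz":0},{"tx":0.04,"ty":0.32,"tz":0,"wx":0,"wy":0,"wz":0},{"tx":0.054,"ty":0.45,"tz":-0.05,"wx":0,"wy":0,"wz":0},{"tx":0.054,"ty":0.54,"tz":-0.13,"wx":0,"wy":0,"wz":0},{"tx":0.054,"ty":0.584,"tz":-0.22,"wx":0,"wy":0,"wz":0},{"tx":0.054,"ty":0.584,"tz":-0.3,"wx":0,"wy":0,"wz":0},{"tx":0.054,"ty":0.584,"tz":-0.36,"wx":0,"wy":0,"wz":0},{"tx":0.054,"ty":0.584,"tz":-0.39,"wx":0,"wy":0,"wz":0},{"tx":0.054,"ty":0.584,"tz":-0.39,"wx":0,"wy":0,"wz":0}]'
python3 -c "
from h import *
np.set_printoptions(precision=4,suppress=True)
d=snap('wrist','w4');s=snap('side','s4');c=snap('scene','c4');st=state();print(st['eef_pos'],st['tcp_rot'],st['force'],st['wrist_torque'])
A=cv2.resize(d['pixels'][240:330,100:220,::-1],(400,300),interpolation=2)
B=cv2.resize(s['pixels'][210:300,265:385,::-1],(400,300),interpolation=2)
C=cv2.resize(c['pixels'][200:305,245:385,::-1],(400,300),interpolation=2)
cv2.imwrite('pics/q4.png',np.vstack([np.hstack([A,B]),np.hstack([C,cv2.resize(d['pixels'][:,:,::-1],(400,300))])]))
print('scene pin',proj(c,[[.5393,-.0112,.095]]))
"
```

```text
clock: 9.15
eef_pos: [0.6146, -0.0046, 0.1024]
tcp_rot: [180.0, 0.2, 5.0]
force: [-0.5, -0.8, -2.5]
width: 0.0098
[ 0.6151 -0.0048  0.1032] [179.9692   0.1047   4.9937] [-0.8085  0.305  -3.3768] [-0.1023 -0.1737 -0.015 ]
scene pin [[300.2641 246.2134]]
```

View pics/q4.png

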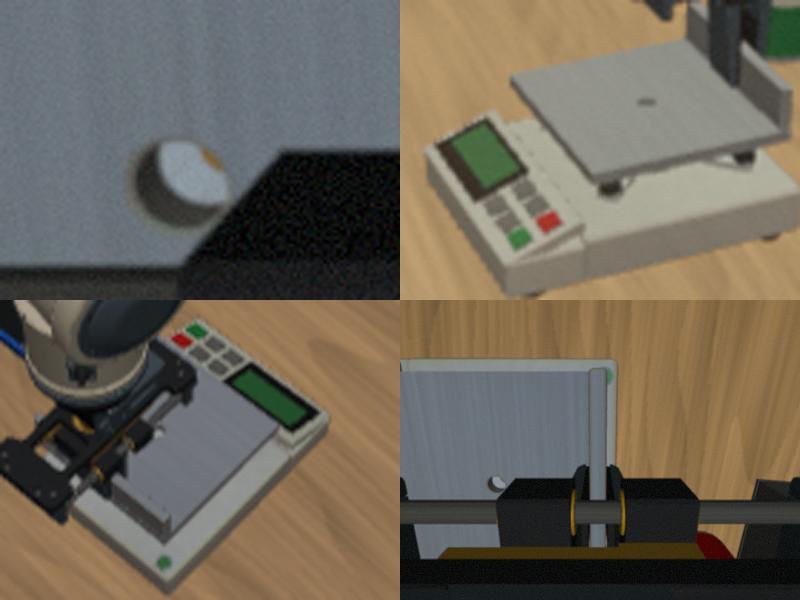

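```bash
python3 -c "
from h import *
np.set_printoptions(precision=2,suppress=True)
d=load('w4')
p=d['pixels'][270:310,135:185,::-1]; im=cv2.resize(p,None,fx=16,fy=14.9,interpolation=2)
im=cv2.resize(p,None,fx=15,fy=15,interpolation=2)
t=np.linspace(0,2*np.pi,60)
def circ(x,y,z,r,col):
    q=proj(d,np.c_[x+r*np.cos(t),y+r*np.sin(t),0*t+z]); q=((q-[135,270]+.5)*15).astype(int); cv2.polylines(im,[q],True,col,1)
X,Y=.5393,-.0112
circ(X,Y,.079,.0035,(0,0,255));circ(X,Y,.076,.005,(0,128,255));circ(X,Y,.07,.005,(0,255,255))
import sys
hx,hy=ray(d,154,294.9,.0974)[:2]; print(hx,hy)
circ(hx,hy,.0974,.0065,(255,0,0));circ(hx,hy,.0874,.0065,(0,255,0))
cv2.imwrite('pics/w4o.png',im)
"
```

```text
0.5384560107271398 -0.011509909475492824
```

View pics/w4o.png

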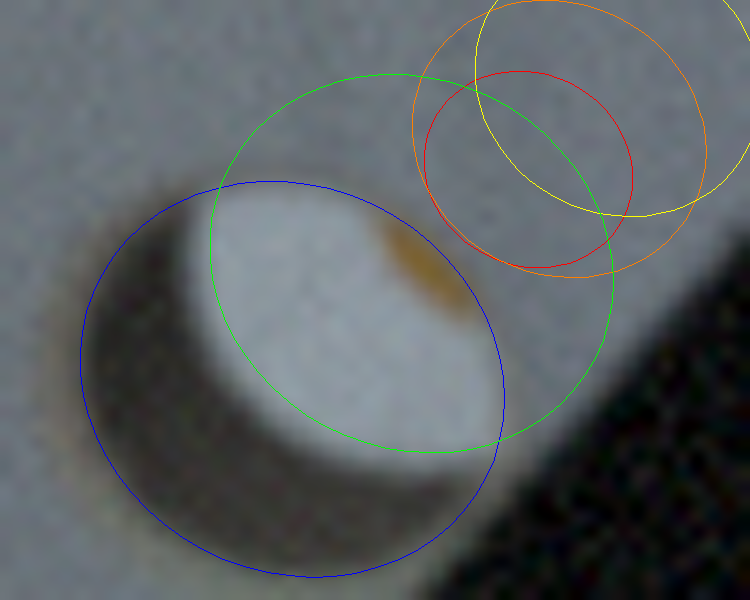

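The pin tip shows through the hole at about wrist (163,287), within about 1–2 mm of concentric. I'll descend gently.

```bash
python3 -m jog '[{"tx":0,"ty":-0.002,"tz":-0.008,"wx":0,"wy":0,"wz":0},{"tx":0,"ty":-0.002,"tz":-0.016,"wx":0,"wy":0,"wz":0},{"tx":0,"ty":-0.002,"tz":-0.024,"wx":0,"wy":0,"wz":0},{"tx":0,"ty":-0.002,"tz":-0.03,"wx":0,"wy":0,"wz":0},{"tx":0,"ty":-0.002,"tz":-0.03,"wx":0,"wy":0,"wz":0}]';  python3 -m jog '[{"tx":0,"ty":0,"tz":-0.004,"wx":0,"wy":0,"wz":0},{"tx":0,"ty":0,"tz":-0.008,"wx":0,"wy":0,"wz":0},{"tx":0,"ty":0,"tz":-0.008,"wx":0,"wy":0,"wz":0}]'
```

```text
clock: 9.93
eef_pos: [0.615, -0.0052, 0.0956]
tcp_rot: [180.0, 0.1, 5.0]
force: [0.1, -0.9, -3.2]
width: 0.0099
clock: 10.3
eef_pos: [0.615, -0.0053, 0.0935]
tcp_rot: [180.0, 0.1, 5.0]
force: [-0.1, 0.0, -3.2]
width: 0.0102
```

```bash
python3 -m jog '[{"tx":0,"ty":0,"tz":-0.004,"wx":0,"wy":0,"wz":0},{"tx":0,"ty":0,"tz":-0.008,"wx":0,"wy":0,"wz":0},{"tx":0,"ty":0,"tz":-0.008,"wx":0,"wy":0,"wz":0}]'; python3 -c "
from h import *
d=snap('wrist','w5',(120,260,200,320),10)"
```

```text
clock: 10.68
eef_pos: [0.6149, -0.0053, 0.0914]
tcp_rot: [180.0, 0.1, 5.0]
force: [0.2, 0.1, -2.8]
width: 0.0099
```

View pics/w5.png

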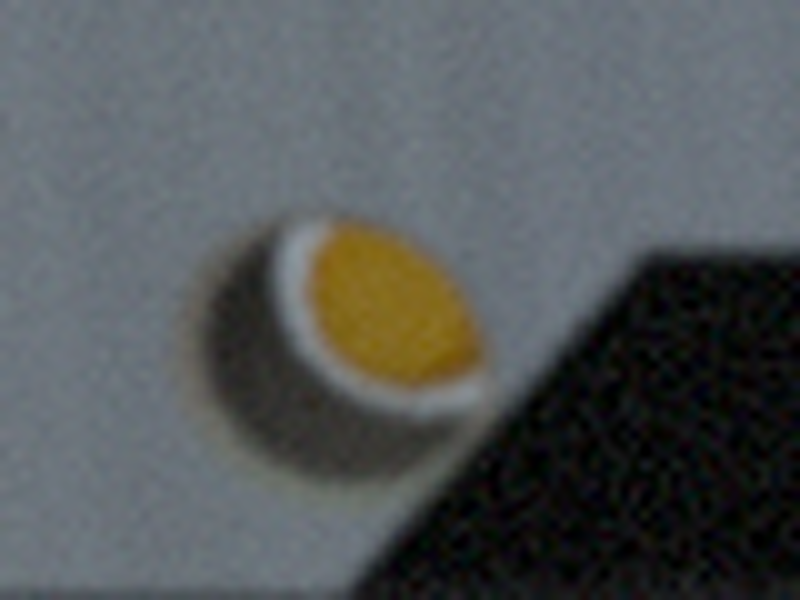

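The pin stands in the hole with an even gap of about 3 px around its visible side at (150–167,282–300). Continuing down.

```bash
python3 -m jog '[{"tx":0,"ty":0,"tz":-0.004,"wx":0,"wy":0,"wz":0},{"tx":0,"ty":0,"tz":-0.008,"wx":0,"wy":0,"wz":0},{"tx":0,"ty":0,"tz":-0.008,"wx":0,"wy":0,"wz":0}]';  python3 -m jog '[{"tx":0,"ty":0,"tz":-0.004,"wx":0,"wy":0,"wz":0},{"tx":0,"ty":0,"tz":-0.006,"wx":0,"wy":0,"wz":0},{"tx":0,"ty":0,"tz":-0.006,"wx":0,"wy":0,"wz":0}]'
```

```text
clock: 11.1
eef_pos: [0.6149, -0.0053, 0.0893]
tcp_rot: [180.0, 0.1, 5.0]
force: [-0.1, -0.5, -2.4]
width: 0.0098
clock: 11.48
eef_pos: [0.6148, -0.0053, 0.0878]
tcp_rot: [180.0, 0.1, 5.0]
force: [-0.7, -0.8, -2.8]
width: 0.0102
```

```bash
python3 -m jog '[{"tx":0,"ty":0,"tz":-0.004,"wx":0,"wy":0,"wz":0},{"tx":0,"ty":0,"tz":-0.004,"wx":0,"wy":0,"wz":0},{"tx":0,"ty":0,"tz":-0.004,"wx":0,"wy":0,"wz":0}]';  python3 -m jog '[{"tx":0,"ty":0,"tz":-0.004,"wx":0,"wy":0,"wz":0},{"tx":0,"ty":0,"tz":-0.004,"wx":0,"wy":0,"wz":0},{"tx":0,"ty":0,"tz":-0.004,"wx":0,"wy":0,"wz":0}]'
```

```text
clock: 11.85
eef_pos: [0.6148, -0.0052, 0.0868]
tcp_rot: [180.0, 0.2, 5.0]
force: [0.4, -0.9, -2.4]
width: 0.0094
clock: 12.22
eef_pos: [0.6148, -0.0052, 0.0857]
tcp_rot: [180.0, 0.2, 5.0]
force: [0.5, 0.9, -2.3]
width: 0.0099
```

```bash
python3 -m jog '[{"tx":0,"ty":0,"tz":-0.003,"wx":0,"wy":0,"wz":0},{"tx":0,"ty":0,"tz":-0.003,"wx":0,"wy":0,"wz":0},{"tx":0,"ty":0,"tz":-0.003,"wx":0,"wy":0,"wz":0}]';  python3 -m jog '[{"tx":0,"ty":0,"tz":-0.003,"wx":0,"wy":0,"wz":0},{"tx":0,"ty":0,"tz":-0.003,"wx":0,"wy":0,"wz":0},{"tx":0,"ty":0,"tz":-0.003,"wx":0,"wy":0,"wz":0}]'; python3 -c "
from h import *
d=snap('wrist','w6',(100,240,220,330),5);s=snap('side','s6',(265,210,385,300),6.6)"
```

```text
clock: 12.6
eef_pos: [0.615, -0.0052, 0.0855]
tcp_rot: [180.0, 0.1, 5.0]
force: [-1.9, 0.1, 4.7]
width: 0.0102
clock: 12.98
eef_pos: [0.615, -0.0052, 0.0854]
tcp_rot: [180.0, 0.1, 5.0]
force: [-2.1, 0.8, 9.2]
width: 0.0099
```

View pics/w6.png

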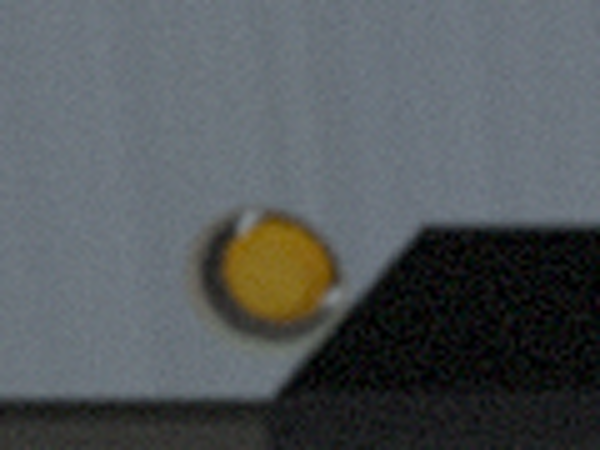

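View pics/s6.png

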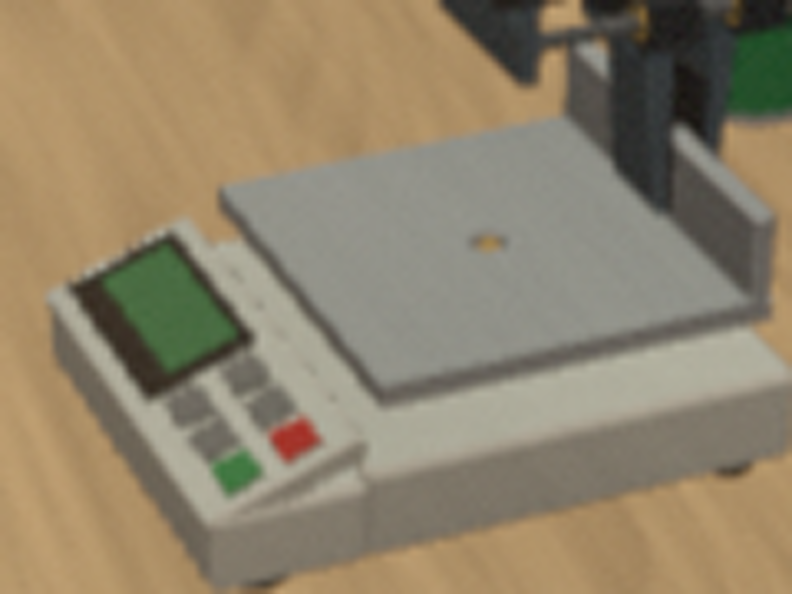

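The platter is on the pads: TCP z 0.0854 puts the underside at about 0.0696, the pin fills the hole, and vertical contact is 9 N. Relaxing and releasing.

```bash
python3 -m jog '[{"tx":0,"ty":0,"tz":0.003,"wx":0,"wy":0,"wz":0},{"tx":0,"ty":0,"tz":0.003,"wx":0,"wy":0,"wz":0},{"tx":0,"ty":0,"tz":0.003,"wx":0,"wy":0,"wz":0},{"tx":0,"ty":0,"tz":0.003,"wx":0,"wy":0,"wz":0},{"tx":0,"ty":0,"tz":0.003,"wx":0,"wy":0,"wz":0}]' 0.1; python3 -m jog '[{"tx":0,"ty":0,"tz":0.04,"wx":0,"wy":0,"wz":0},{"tx":0,"ty":0,"tz":0.15,"wx":0,"wy":0,"wz":0},{"tx":0,"ty":-0.05,"tz":0.3,"wx":0,"wy":0,"wz":0},{"tx":0,"ty":-0.15,"tz":0.42,"wx":0,"wy":0,"wz":0},{"tx":0,"ty":-0.3,"tz":0.5,"wx":0,"wy":0,"wz":0},{"tx":-0.08,"ty":-0.44,"tz":0.5,"wx":0,"wy":0,"wz":0},{"tx":-0.16,"ty":-0.52,"tz":0.5,"wx":0,"wy":0,"wz":0},{"tx":-0.2,"ty":-0.52,"tz":0.5,"wx":0,"wy":0,"wz":0},{"tx":-0.2,"ty":-0.52,"tz":0.5,"wx":0,"wy":0,"wz":0}]'; python3 -c "
from h import *
d=snap('wrist','w7')
s=snap('side','s7',(265,210,385,300),6.6)"
```

```text
clock: 13.7
eef_pos: [0.615, -0.0053, 0.0861]
tcp_rot: [180.0, 0.1, 5.0]
force: [-0.1, -1.3, 0.7]
width: 0.0501
clock: 14.82
eef_pos: [0.5648, -0.1348, 0.2116]
tcp_rot: [180.0, 0.1, 5.0]
force: [0.8, 0.6, -0.1]
width: 0.05
```

View pics/w7.png

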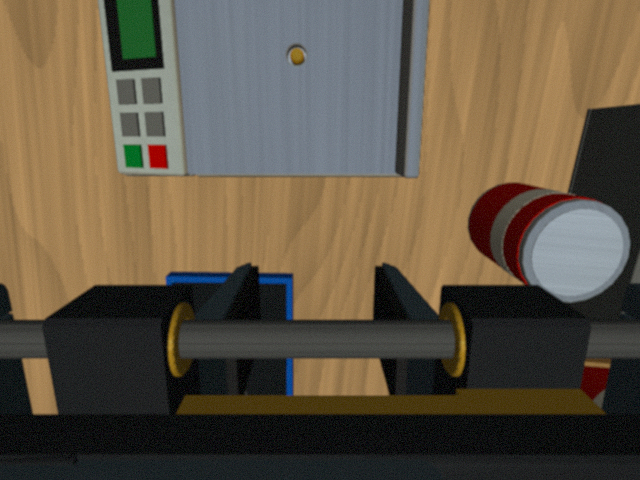

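View pics/s7.png

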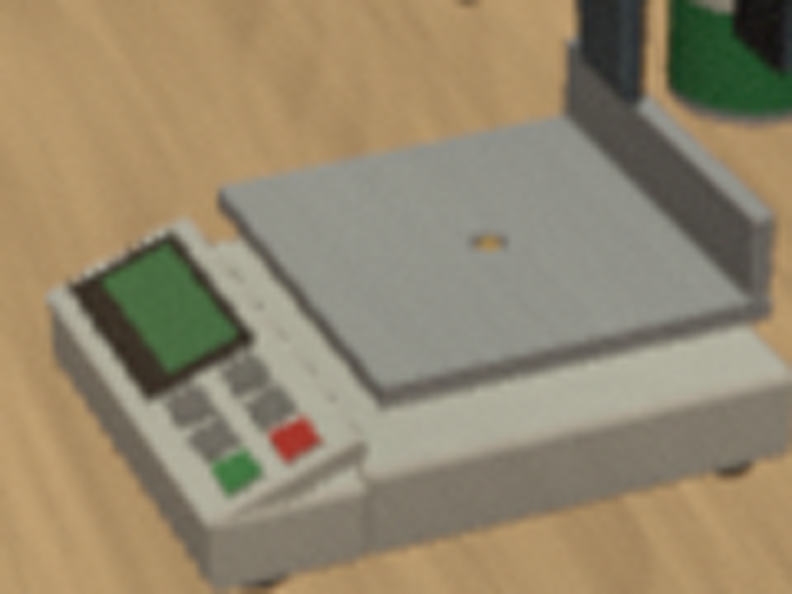

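The platter lies level and home, with the pin showing in the hole at wrist (297,56). Next I'll look at the weight.

```bash
python3 -m jog '[{"tx":-0.03,"ty":-0.1,"tz":0,"wx":0,"wy":0,"wz":0},{"tx":-0.08,"ty":-0.26,"tz":0,"wx":0,"wy":0,"wz":0},{"tx":-0.14,"ty":-0.46,"tz":0,"wx":0,"wy":0,"wz":0},{"tx":-0.2,"ty":-0.66,"tz":0,"wx":0,"wy":0,"wz":0},{"tx":-0.26,"ty":-0.85,"tz":0,"wx":0,"wy":0,"wz":0},{"tx":-0.3,"ty":-1.0,"tz":0,"wx":0,"wy":0,"wz":0},{"tx":-0.3,"ty":-1.0,"tz":0,"wx":0,"wy":0,"wz":0},{"tx":-0.3,"ty":-1.0,"tz":0,"wx":0,"wy":0,"wz":0}]' 0.4; python3 -c "
from h import *
d=snap('wrist','w8')"
```

```text
clock: 15.92
eef_pos: [0.4912, -0.3837, 0.2112]
tcp_rot: [180.0, 0.1, 5.1]
force: [-1.3, 1.0, 0.5]
width: 0.0641
```

View pics/w8.png

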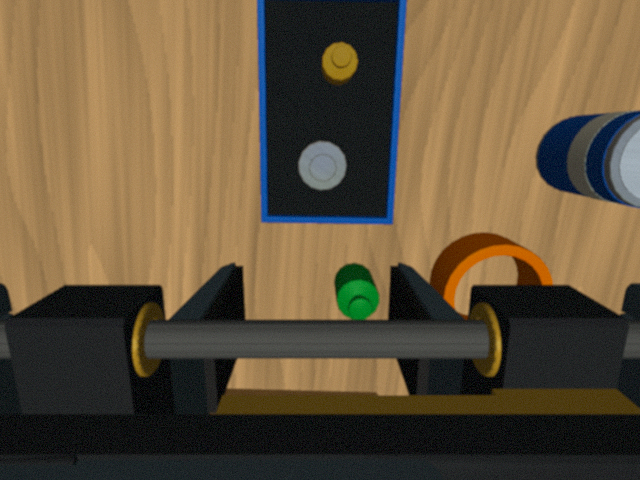

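The steel weight is in the case at wrist (322,166), the brass one at (340,61), and the green look-alike outside the case at (357,295). The steel one is meant.

```bash
python3 -c "
from h import *
np.set_printoptions(precision=4,suppress=True)
d=load('w8')
cv2.imwrite('pics/w8c.png',cv2.resize(d['pixels'][130:200,275:368,::-1],None,fx=8,fy=8,interpolation=2))
print(ray(d,322.5,166,.056),ray(d,322.5,167,.078),ray(d,340.5,57,.06),ray(d,358,308,.072))"
```

```text
[ 0.49   -0.3357  0.056 ] [ 0.4897 -0.3349  0.078 ] [ 0.4958 -0.2565  0.06  ] [ 0.5291 -0.4458  0.072 ]
```

View pics/w8c.png

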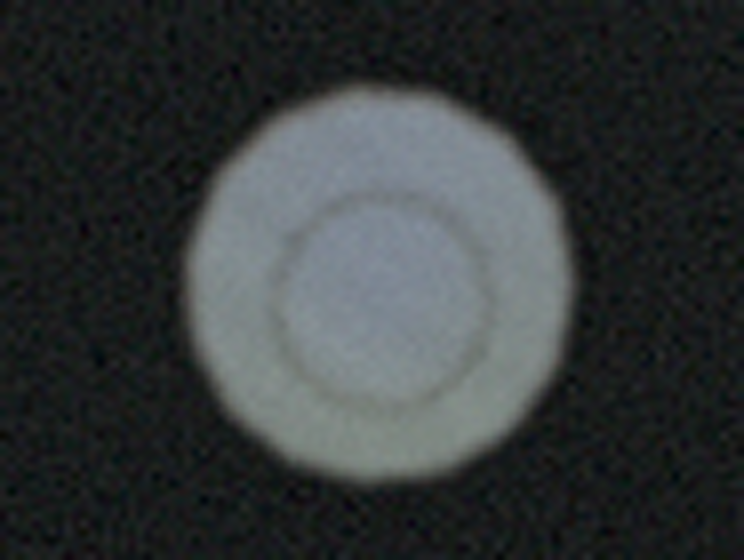

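```bash
python3 -m jog '[{"tx":-0.005,"ty":0.09,"tz":-0.05,"wx":0,"wy":0,"wz":0},{"tx":-0.005,"ty":0.193,"tz":-0.2,"wx":0,"wy":0,"wz":0},{"tx":-0.005,"ty":0.193,"tz":-0.38,"wx":0,"wy":0,"wz":0},{"tx":-0.005,"ty":0.193,"tz":-0.53,"wx":0,"wy":0,"wz":0},{"tx":-0.005,"ty":0.193,"tz":-0.64,"wx":0,"wy":0,"wz":0},{"tx":-0.005,"ty":0.193,"tz":-0.71,"wx":0,"wy":0,"wz":0},{"tx":-0.005,"ty":0.193,"tz":-0.732,"wx":0,"wy":0,"wz":0},{"tx":-0.005,"ty":0.193,"tz":-0.732,"wx":0,"wy":0,"wz":0}]' && python3 -m jog '[{"tx":0,"ty":0,"tz":0,"wx":0,"wy":0,"wz":0},{"tx":0,"ty":0,"tz":0,"wx":0,"wy":0,"wz":0},{"tx":0,"ty":0,"tz":0,"wx":0,"wy":0,"wz":0},{"tx":0,"ty":0,"tz":0,"wx":0,"wy":0,"wz":0},{"tx":0,"ty":0,"tz":0,"wx":0,"wy":0,"wz":0}]' -1
```

```text
clock: 16.98
eef_pos: [0.4904, -0.3351, 0.0288]
tcp_rot: [180.0, 0.0, 5.1]
force: [0.2, 0.7, -0.5]
width: 0.0637
clock: 17.6
eef_pos: [0.4908, -0.3353, 0.0293]
tcp_rot: [179.9, 0.0, 5.1]
force: [-0.9, 0.9, 6.9]
width: 0.0374
```

```bash
python3 -m jog '[{"tx":0,"ty":0,"tz":0.05,"wx":0,"wy":0,"wz":0},{"tx":0,"ty":0,"tz":0.16,"wx":0,"wy":0,"wz":0},{"tx":0,"ty":0,"tz":0.32,"wx":0,"wy":0,"wz":0},{"tx":0,"ty":0.03,"tz":0.48,"wx":0,"wy":0,"wz":0},{"tx":0.02,"ty":0.1,"tz":0.57,"wx":0,"wy":0,"wz":0},{"tx":0.05,"ty":0.22,"tz":0.6,"wx":0,"wy":0,"wz":0},{"tx":0.08,"ty":0.36,"tz":0.6,"wx":0,"wy":0,"wz":0},{"tx":0.11,"ty":0.52,"tz":0.6,"wx":0,"wy":0,"wz":0},{"tx":0.14,"ty":0.66,"tz":0.6,"wx":0,"wy":0,"wz":0},{"tx":0.16,"ty":0.76,"tz":0.6,"wx":0,"wy":0,"wz":0},{"tx":0.16,"ty":0.8,"tz":0.6,"wx":0,"wy":0,"wz":0},{"tx":0.16,"ty":0.8,"tz":0.6,"wx":0,"wy":0,"wz":0}]'
python3 -c "
from h import *
d=snap('wrist','w9');s=snap('side','s9',(230,130,430,280),4)"
```

```text
clock: 19.1
eef_pos: [0.5305, -0.1352, 0.1795]
tcp_rot: [179.9, 0.0, 5.2]
force: [0.6, 0.2, -4.4]
width: 0.0374
```

View pics/w9.png

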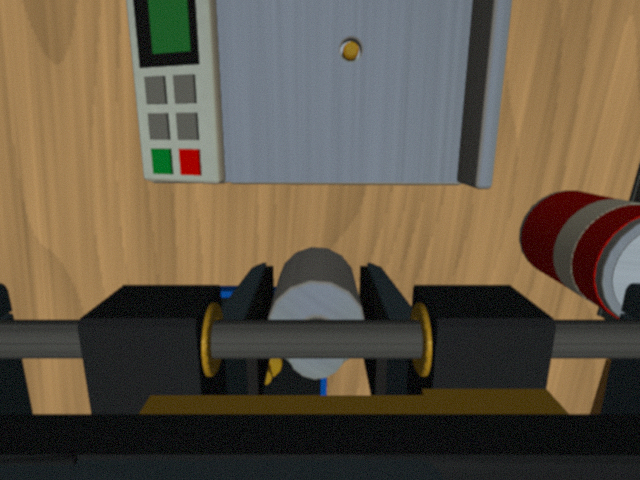

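View pics/s9.png

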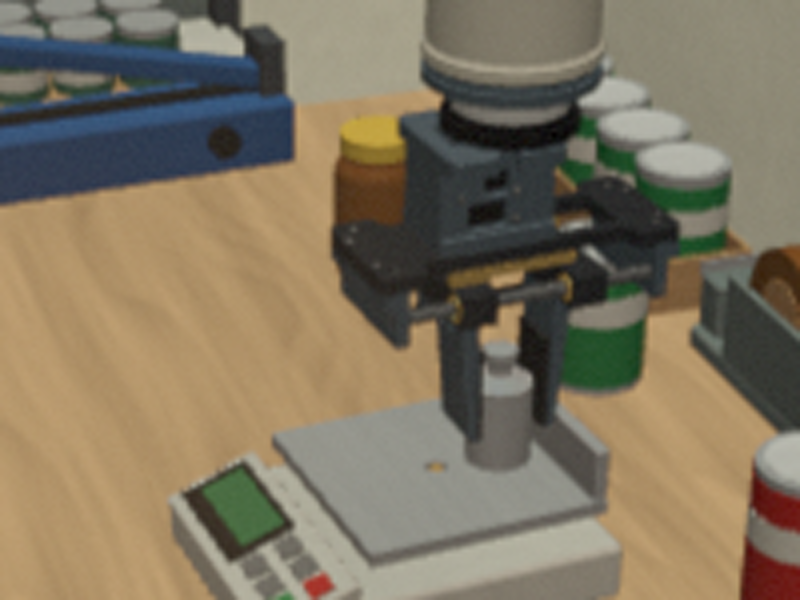

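The weight is held upright. Moving over the hole, then down slowly.

```bash
python3 -m jog '[{"tx":0.005,"ty":0.06,"tz":0,"wx":0,"wy":0,"wz":0},{"tx":0.012,"ty":0.17,"tz":0,"wx":0,"wy":0,"wz":0},{"tx":0.02,"ty":0.3,"tz":0,"wx":0,"wy":0,"wz":0},{"tx":0.03,"ty":0.41,"tz":0,"wx":0,"wy":0,"wz":0},{"tx":0.032,"ty":0.48,"tz":-0.04,"wx":0,"wy":0,"wz":0},{"tx":0.032,"ty":0.493,"tz":-0.1,"wx":0,"wy":0,"wz":0},{"tx":0.032,"ty":0.493,"tz":-0.17,"wx":0,"wy":0,"wz":0},{"tx":0.032,"ty":0.493,"tz":-0.22,"wx":0,"wy":0,"wz":0},{"tx":0.032,"ty":0.493,"tz":-0.26,"wx":0,"wy":0,"wz":0},{"tx":0.032,"ty":0.493,"tz":-0.275,"wx":0,"wy":0,"wz":0},{"tx":0.032,"ty":0.493,"tz":-0.28,"wx":0,"wy":0,"wz":0},{"tx":0.032,"ty":0.493,"tz":-0.28,"wx":0,"wy":0,"wz":0}]'
python3 -m jog '[{"tx":0,"ty":0,"tz":-0.004,"wx":0,"wy":0,"wz":0},{"tx":0,"ty":0,"tz":-0.008,"wx":0,"wy":0,"wz":0},{"tx":0,"ty":0,"tz":-0.012,"wx":0,"wy":0,"wz":0},{"tx":0,"ty":0,"tz":-0.012,"wx":0,"wy":0,"wz":0}]'
```

```text
clock: 20.7
eef_pos: [0.5388, -0.0129, 0.1097]
tcp_rot: [179.9, -0.0, 5.1]
force: [0.2, 0.1, -5.2]
width: 0.0375
clock: 21.2
eef_pos: [0.5388, -0.0129, 0.1066]
tcp_rot: [179.9, -0.0, 5.1]
force: [0.1, -0.1, -4.1]
width: 0.0376
```

```bash
for i in 1 2; do :; done; python3 -m jog '[{"tx":0,"ty":0,"tz":-0.003,"wx":0,"wy":0,"wz":0},{"tx":0,"ty":0,"tz":-0.006,"wx":0,"wy":0,"wz":0},{"tx":0,"ty":0,"tz":-0.006,"wx":0,"wy":0,"wz":0}]';python3 -m jog '[{"tx":0,"ty":0,"tz":-0.002,"wx":0,"wy":0,"wz":0},{"tx":0,"ty":0,"tz":-0.004,"wx":0,"wy":0,"wz":0},{"tx":0,"ty":0,"tz":-0.004,"wx":0,"wy":0,"wz":0}]'; python3 -c "
from h import *
snap('side','s10',(265,180,385,270),6.6)"
```

```text
clock: 21.58
eef_pos: [0.5387, -0.0129, 0.1051]
tcp_rot: [179.9, -0.0, 5.1]
force: [-0.4, 0.3, -4.1]
width: 0.037
clock: 21.95
eef_pos: [0.5387, -0.0129, 0.104]
tcp_rot: [179.9, -0.0, 5.1]
force: [0.0, -0.1, -4.8]
width: 0.0375
```

View pics/s10.png

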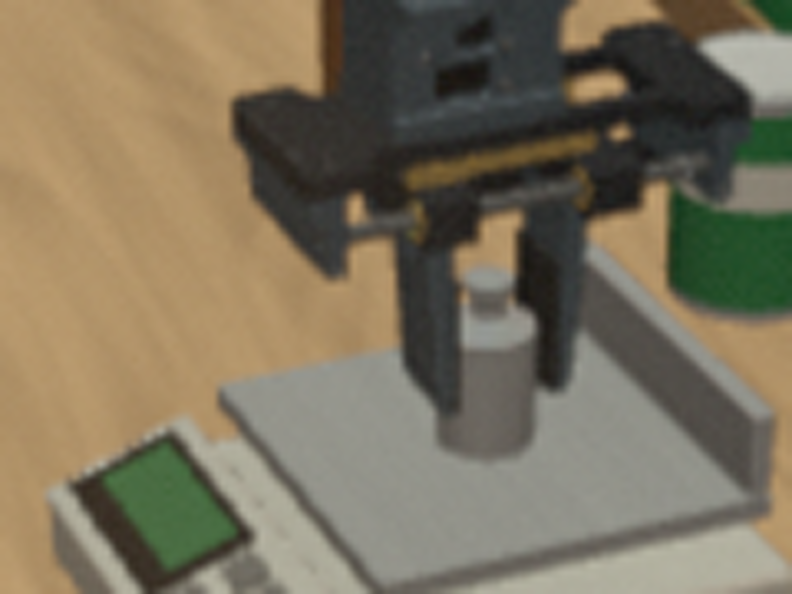

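The weight is upright, just above the deck at side (338,248), with no contact force yet. Going down in half-millimetre steps.

```bash
python3 -m jog '[{"tx":0,"ty":0,"tz":-0.003,"wx":0,"wy":0,"wz":0},{"tx":0,"ty":0,"tz":-0.003,"wx":0,"wy":0,"wz":0},{"tx":0,"ty":0,"tz":-0.003,"wx":0,"wy":0,"wz":0}]';python3 -m jog '[{"tx":0,"ty":0,"tz":-0.002,"wx":0,"wy":0,"wz":0},{"tx":0,"ty":0,"tz":-0.002,"wx":0,"wy":0,"wz":0}]'
```

```text
clock: 22.38
eef_pos: [0.5387, -0.0129, 0.1033]
tcp_rot: [179.9, -0.0, 5.1]
force: [0.6, 0.2, -5.5]
width: 0.0372
clock: 22.62
eef_pos: [0.5388, -0.0129, 0.1031]
tcp_rot: [179.9, -0.0, 5.1]
force: [-1.1, -1.4, 4.7]
width: 0.0375
```

Contact, about 10 N in all. Releasing.

```bash
python3 -m jog '[{"tx":0,"ty":0,"tz":0.001,"wx":0,"wy":0,"wz":0},{"tx":0,"ty":0,"tz":0.001,"wx":0,"wy":0,"wz":0},{"tx":0,"ty":0,"tz":0.001,"wx":0,"wy":0,"wz":0},{"tx":0,"ty":0,"tz":0.001,"wx":0,"wy":0,"wz":0},{"tx":0,"ty":0,"tz":0.001,"wx":0,"wy":0,"wz":0}]' 0.4; python3 -m jog '[{"tx":0,"ty":0,"tz":0.04,"wx":0,"wy":0,"wz":0},{"tx":0,"ty":0,"tz":0.15,"wx":0,"wy":0,"wz":0},{"tx":0,"ty":0,"tz":0.3,"wx":0,"wy":0,"wz":0},{"tx":0,"ty":0,"tz":0.45,"wx":0,"wy":0,"wz":0},{"tx":0,"ty":-0.1,"tz":0.5,"wx":0,"wy":0,"wz":0},{"tx":0,"ty":-0.25,"tz":0.5,"wx":0,"wy":0,"wz":0},{"tx":0,"ty":-0.4,"tz":0.5,"wx":0,"wy":0,"wz":0},{"tx":0,"ty":-0.48,"tz":0.5,"wx":0,"wy":0,"wz":0},{"tx":0,"ty":-0.5,"tz":0.5,"wx":0,"wy":0,"wz":0},{"tx":0,"ty":-0.5,"tz":0.5,"wx":0,"wy":0,"wz":0}]'; python3 -c "
from h import *
np.set_printoptions(precision=4,suppress=True)
d=snap('wrist','w11');s=snap('side','s11');c=snap('scene','c11')
A=cv2.resize(d['pixels'][:,:,::-1],(400,300));B=cv2.resize(s['pixels'][190:310,250:410,::-1],(400,300),interpolation=2)
C=cv2.resize(c['pixels'][:,:,::-1],(400,300));D=cv2.resize(s['pixels'][:,:,::-1],(400,300))
cv2.imwrite('pics/q11.png',np.vstack([np.hstack([A,B]),np.hstack([C,D])]))"
```

```text
clock: 23.25
eef_pos: [0.5388, -0.0129, 0.1033]
tcp_rot: [179.9, -0.0, 5.1]
force: [0.4, -0.8, 0.2]
width: 0.0639
clock: 24.5
eef_pos: [0.5388, -0.1373, 0.2284]
tcp_rot: [179.9, -0.0, 5.1]
force: [0.1, -0.3, 0.3]
width: 0.064
```

View pics/q11.png

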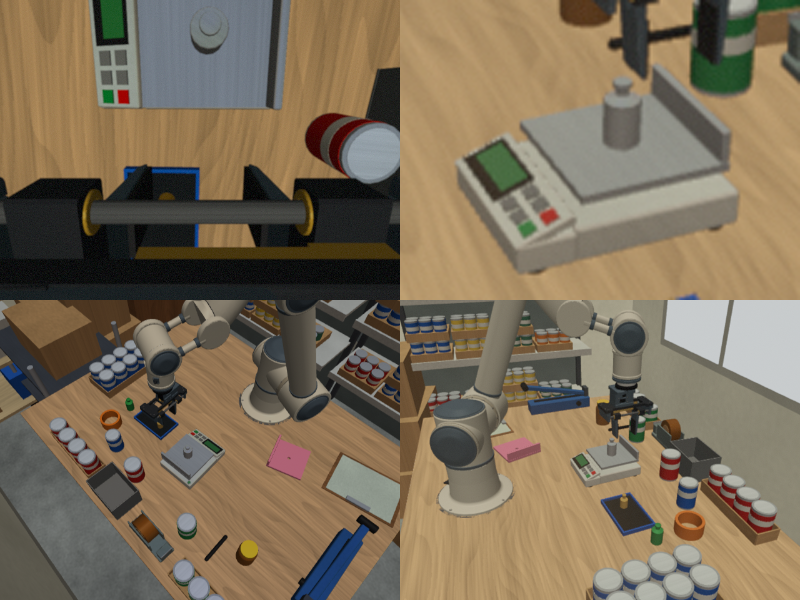

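View pics/w11.png

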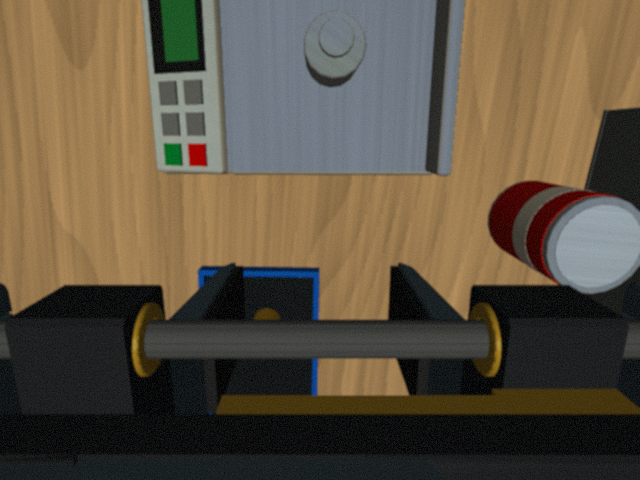

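The weight stands upright mid-platter at wrist (335,46). The platter is level and square with its rim at the back, the bystanders are where they were, and the gripper is clear.

```bash
python3 -c "
from h import *
sign_off()"
```

```text
the job is handed in; nothing more can be done
```

The platter is back on the scale with its rim at the back, and the 500 g check weight stands in the middle of it. I handed the job in at about 24.7 s; `sign_off()` gives no verdict.

- **Platter:** I gripped it by the rim and lowered it onto the pin, which showed through the hole on the way down. It met the pads at an estimated underside height of about 70 mm, with about 12 N on the scale. After release it looked level and square to the housing, with the pin showing in the hole.
- **Check weight:** I took the steel weight from the case and set it down over the hole at roughly 10 N. The last wrist and side views show it upright in the middle of the deck, with the gripper clear.
- **Bystanders:** They looked unmoved in the last pictures; I did not measure them again.
- **Disagreements:** The side camera put points about 4–12 mm lower in y than the other views, so I relied on the scene and wrist cameras, which agreed within about 2 mm. The wrist force read 6.9 N upward while the fingers closed on the weight in its case; it lifted cleanly afterwards.
- **Refused call:** My first move call was rejected for missing keys, and nothing moved.

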